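# Draw out the job card and hold the spring clip gaping over its edge

## Task

Draw the white job card (the one with the black pull tab) out of its blue sleeve as far as it goes, so that the red mark on its top edge comes free. Then squeeze the orange spring clip open, lift it off its wooden stand and finish holding it in the gripper, wide open and still, its jaws straddling the card's top edge at the middle of the red mark, about 15 mm down and not touching the card, ready for a drawing to be slipped in. Do not press the clip hard on the card, and leave the tape measure, spanner, flange and pencil where they are.

Things in the scene. Friction and masses are not known exactly. Their poses are not given: they have to be found in the camera images.
- card_stand: Fixed blue sleeve on a grey grooved foot. Origin on the worktop below the middle of the sleeve's mouth; z up; the sleeve (20 mm wide in x, 106 mm high, closed on top) runs from y = 0 to +140 mm, the foot (64 mm wide, 14 mm high) from y = -190 to +140 mm. The card stands in the plane x = 0 and slides out toward -y.
- card: White rigid card, 4 mm thick (x), 200 mm long (y), top edge 90 mm above the worktop; axes as card_stand's. It slides only along card_stand's y, with about 1.5 N of friction, and stays where it is left. Its origin is at card_stand's origin when fully in and at y = -110 mm when drawn out to its stop (it starts between 0 and -30 mm). Its black tab is at its -y end.
- card_tab (a point): Middle of the card's black pull tab: 12 mm thick (x), 30 mm long (y), standing from 90 to 122 mm above the worktop; this point is 107 mm above the worktop.
- card_mark (a point): Middle of the card's top edge at the middle of the red mark, which is 50 mm long (y) and 22 mm high; axes as card_stand's (x across the card's thickness, y along its edge, z up). At card y = +60 mm: hidden in the sleeve at the start, 50 mm outside its mouth when the card is fully out.
- clip_stand: Fixed wooden block 70x56x30 mm (x, y, z), origin at the centre of its underside, with a steel blade 4 mm thick (x), 40 mm long (y) standing up from the block's top to 55 mm above the worktop. The clip starts pinching this blade, jaws resting on the block, handles up.
- clip: Spring clip of two halves like a clothes peg, dark steel and orange, 22 to 28 mm wide (y), 0.1 kg. This is its half on the +x side; origin on the pivot axis (its y axis), 80 mm above the worktop at the start, when z is up and x runs across the jaws. Squeezing the handles together above the pivot opens the jaws below it. Both halves turn evenly: this one leans 0.26 rad at full squeeze.
- clip_handle_a (a point): Middle of the +x half's flat handle, 42 mm above the pivot: a good height for the finger pads. The handles are 22 mm wide (y) and slope up and outward at 0.26 rad each; tops 57 mm above the pivot and 54 mm apart over their outsides. Squeezed fully (about 10 N here, 4 N to begin) they stand parallel, about 27 mm over their outsides, against a stop.
- clip_handle_b (a point): Middle of the -x half's flat handle, likewise.
- clip_arm (a joint): Angle of the clip's other half (on -x) against the first, rad: 0 while it pinches the stand's blade, -0.08 shut on nothing, 0.52 squeezed fully open (jaw tips about 29 mm apart). A spring shuts it (0.18 N m at 0, 0.44 N m at 0.52).
- clip_tip_a (a point): Lower inner edge of the +x half's jaw tip, middle of its 22 mm width, 50 mm below the pivot when shut. The jaw pads are 14 mm high and 10 mm thick.
- clip_tip_b (a point): Lower inner edge of the -x half's jaw tip, likewise.
- tape_measure: Bystander, loose: yellow and black tape measure, 40x80x68 mm; origin at the centre of its underside.
- spanner: Bystander, loose: steel double open-end spanner, 187x49x8 mm; origin at the centre of its underside.
- blade_flange: Bystander, loose: round steel blade flange, 70 mm across, 22 mm high; origin at the centre of its underside.
- pencil: Bystander, loose: red pencil, 173x15x8 mm; origin at the centre of its underside.
There are look-alikes about, which are no part of the job. Several things have the shape of the clip; the one meant has the colours described above. Leave any pink or purple look-alike of the clip_stand alone.

How it is judged:
On the way, in this order (a step that is already met when the one before it is completed fails the run):
1. the card is drawn out of its sleeve to within 6 mm of its stop (y of card_mark in the frame of card_stand below -0.044 m), for 0.2 s.
2. the clip is held squeezed open (over 0.38 rad) in the fingers, lifted clear above the blade of its stand (value of joint clip_arm above 0.38 rad and contact force between the fingers and clip above 2 N and height (world z) of each of clip_tip_a, clip_tip_b above 0.06 m and contact force between clip and clip_stand below 0.1 N), for 0.2 s.
At the end, for the whole second after the job is handed in: Card still out to within 6 mm of its stop; clip in the fingers (over 2 N), still, open over 0.38 rad, a jaw tip on each side of the card, over 4 mm from its middle plane, 6 to 32 mm below its top edge, within 16 mm of the red mark's middle along it, touching neither card nor sleeve (y of card_mark in the frame of card_stand below -0.044 m and value of joint clip_arm above 0.38 rad and ((x of clip_tip_a in the frame of card_mark above 0.004 m and x of clip_tip_b in the frame of card_mark below -0.004 m) or (x of clip_tip_b in the frame of card_mark above 0.004 m and x of clip_tip_a in the frame of card_mark below -0.004 m)) and y of clip_tip_a in the frame of card_mark between -0.016 and 0.016 m and z of clip_tip_a in the frame of card_mark between -0.032 and -0.006 m and y of clip_tip_b in the frame of card_mark between -0.016 and 0.016 m and z of clip_tip_b in the frame of card_mark between -0.032 and -0.006 m and contact force between the fingers and clip above 2 N and contact force between clip and card below 0.3 N and contact force between clip and card_stand below 0.3 N and linear speed of clip below 0.02 m/s); the arm keeps its last pose, push and grip.
It fails at once if the clip is pressed on the card with more than 10 N (contact force between clip and card above 10 N).
It fails at once if the tape measure, spanner, flange or pencil is moved more than 30 mm (distance of any of tape_measure, spanner, blade_flange, pencil from where it was at the start of the episode above 0.03 m).
It also fails if it takes over 45 s, if anything falls off the work surface, if the arm or the gripper's body presses on something with over 40 N, if the wrist force passes 120 N, or if a joint passes its speed limit or range.

## Robot

A 7-joint arm with a two-finger parallel gripper is mounted at the origin on a cart in front of the work surface, level with it; the furniture and walls round the work are solid. World frame = base frame: x ahead of the robot, y to its left, z up, the work surface at z = 0. Lengths are in m, angles in rad, forces in N, time in s.
With the tool pointing down it reaches from about 0.425 to 1.025 m from the base axis. Payload 9.4 kg.
Tool frame: the origin (TCP) lies at the very end of the fingers, on their centre line; the grasp point (between the pads) lies bot.grip_point_offset behind it (bot.grip_point_offset is the distance from the TCP to the grasp point, in m); z points along the fingers, y is the line along which they close (so a half turn about z gives the same grasp; the last joint's range is limited). The gripper opens to 85 mm and grips with 20 to 120 N. Pads are 22 mm wide; open, the fingers measure 114 mm over their backs; the gripper's body (76 mm by 85 mm) begins 54 mm behind the grasp point. The pads swing forward as they close: fully open they stand 13 mm farther back than shut.
Start: joints at [1.113, 0.599, -0.003, 1.599, 0.002, 0.943, -0.08], TCP at [0.269, -0.673, 0.204] pointing down, gripper open.
Joint ranges: [-2.57, 2.57], [-0.35, 1.97], [-1.29, 1.29], [0.11, 2.56], [-1.05, 4.19], [0.11, 1.86], [-2.63, 2.63]. Speed limits (rad/s): [2.22, 2.22, 3.01, 3.01, 3.14, 3.14, 3.14].

## Interface

Orientations are given as a unit quaternion [x, y, z, w].
In Python, from cell import bot gives the robot as it stands. The module is installed in compiled form; this text tells all that it offers.
- The arm moves only by the shell command python3 -m jog 'ROWS' [FORCE]. ROWS is JSON, a list of rows, each a list of 3 entries, a list of its own where there are three numbers: the closure in counts, from 0 (fully open) to 255 (shut), then the shift along the tool's x, y, z in cm, then the turn about the tool's z in rad. A call has exactly 5 rows; each row shifts and turns the commanded pose from where the row before left it, along the tool's axes as they then stand; what a row does not reach is not made up. A row lasts 1/12 s, in which the tool goes at most 41.7 mm and 7.16 degrees, less where a joint would pass 70% of its speed; a pose out of reach is approached as far as the arm can. A call with a gripper value outside its range is refused whole. The fingers move at their own pace and stop on an object; FORCE is the grip in N (left out, the last holds). Time passes only in rows, so rows that do not move let the fingers close, or fill a call up. It gives the time, the measured TCP pose, the force, the opening and the grip force at its end, in the units of the state.
- bot.observe(): the state, without advancing time (a new reading comes with each control period).
- bot.camera(name): name is "scene" or "top"; returns (picture, depth): 384x512x3 uint8, blue, green, red; 384x512 float32, m along the optical axis (not along the pixel's ray), 0 where there is no reading.
- bot.camera_params(name): a dict with "fov_y" (degrees; the focal length in pixels is half the picture's height over the tangent of half this angle, whatever the lens; pixels are square), "cx", "cy" (the principal point, pixels), "rvec" (rotation vector, rad) and "tvec" (3), from world to camera coordinates, as OpenCV has them. Camera axes: x right, y down, z forward; pixel columns grow to the right and rows downward; lengths in m; the calibration is good to about 2 mm. A picture is of the moment at which its call begins. camera_params takes no time and is no camera call.
- bot.hand_in(): hands the job in; it is judged then, once.
Trained networks look in the newest picture that a camera, given by its name, has taken for a name from the list of things; names that differ only in an ending like _2 or _b are one class to them, and where a whole thing is asked for, a point or a joint stands for the part that bears it (a point fixed in the world has none). Each returns a list of dicts, best first, with "p" (0 to 1); they miss things now and then, are a little off and sometimes report something else, mostly with a low value. They report only what shows in the picture. A call takes as long as a camera call. They do not tell look-alikes from the thing itself.
- bot.search_frame(camera, query): "bbox" ([left, top, right, bottom] in pixels, round what is visible of it).
- bot.mark_of(camera, query): "pixel" ([column, row] in pixels: a listed point, or the origin of a listed thing).
The state is a dict: "time": time; "joints": joint angles; "joint_velocities": joint speeds; "tau": joint torques, N m; "position": TCP position; "eef_rot": TCP orientation; "ft_force": force on the tool from outside, world axes, zero at the start; "ft_torque": the same for the moment, N m; "gripper_width": opening from 0.0 (shut) to 1.0 (fully open); "finger_force": force on a finger pad.
Only numpy, scipy, OpenCV 4.12 (cv2) and the standard library are available. Lean on these libraries where they do the work, as an engineer would, in place of code of your own. Each camera call takes 0.05 s, during which the arm holds its last target. There are 200 camera calls.

## Working session

There is one attempt and no reset: what is moved stays moved. The work goes in short steps, Python scripts to look and compute and a shell command to move; the robot and the scene stay as the last step left them, time stands still between calls to the robot, and variables do not carry over. Pictures are saved under pics/ and viewed, at most 10 in all, crops included, and the job is handed in when it is done.

```bash
mkdir -p pics
cat > h.py <<'E'
import numpy as np, cv2
from cell import bot
def P(n):
    p=bot.camera_params(n); f=192/np.tan(np.radians(p["fov_y"])/2)
    K=np.array([[f,0,p["cx"]],[0,f,p["cy"]],[0,0,1]]); R=cv2.Rodrigues(np.array(p["rvec"],float))[0]
    return K,R,np.array(p["tvec"],float)
def at_depth(n,u,v,d):
    K,R,t=P(n); c=np.linalg.inv(K)@[u,v,1]*d
    return R.T@(c-t)
def at_z(n,u,v,z):
    K,R,t=P(n); o=-R.T@t; r=R.T@np.linalg.inv(K)@[u,v,1]
    return o+r*(z-o[2])/r[2]
def proj(n,X):
    K,R,t=P(n); c=K@(R@np.array(X,float)+t); return c[:2]/c[2]
def cloud(n,D):
    K,R,t=P(n); v,u=np.mgrid[:384,:512]; c=(np.stack([u,v,np.ones_like(u)],-1)@np.linalg.inv(K).T)*D[...,None]
    return (c-t)@R
E
python3 - <<'E'
from h import *
for n in("scene","top"):
    im,D=bot.camera(n); np.savez(n+".npz",im=im,D=D); cv2.imwrite(f"pics/{n}0.png",cv2.resize(im,(800,600),interpolation=cv2.INTER_CUBIC))
    K,R,t=P(n); print(n,-R.T@t,R[2],K[0,0])
    for q in("card_stand","card_tab","clip_stand","clip","clip_handle_a","tape_measure","spanner","blade_flange","pencil"):
        print(q,[(np.round(r["pixel"]).tolist(),round(r["p"],2)) for r in bot.mark_of(n,q)][:5])
print(bot.observe(),bot.grip_point_offset)
E
```

```text
scene [0.22246194 0.77463993 0.99869676] [ 0.32825009 -0.60059471 -0.72906644] 473.8482086966597
card_stand [([253.0, 290.0], 0.69)]
card_tab [([262.0, 239.0], 0.86), ([260.0, 279.0], 0.22)]
clip_stand [([324.0, 283.0], 0.85), ([225.0, 159.0], 0.78), ([312.0, 193.0], 0.61)]
clip [([350.0, 197.0], 0.88), ([318.0, 169.0], 0.85), ([328.0, 229.0], 0.73)]
clip_handle_a [([340.0, 220.0], 0.79), ([312.0, 154.0], 0.7), ([328.0, 219.0], 0.68), ([316.0, 194.0], 0.62), ([345.0, 183.0], 0.58)]
tape_measure [([196.0, 256.0], 0.57)]
spanner [([217.0, 198.0], 0.63)]
blade_flange [([269.0, 180.0], 0.72)]
pencil [([296.0, 142.0], 0.75)]
top [0.5115737  0.04192413 1.31495626] [ 0.08647187 -0.02109336 -0.99603097] 442.5457091672729
card_stand [([176.0, 223.0], 0.86)]
card_tab [([202.0, 220.0], 0.67)]
clip_stand [([303.0, 219.0], 0.84), ([299.0, 129.0], 0.83), ([216.0, 270.0], 0.6), ([183.0, 163.0], 0.37)]
clip [([252.0, 262.0], 0.75), ([297.0, 259.0], 0.7), ([304.0, 222.0], 0.61)]
clip_handle_a [([311.0, 210.0], 0.61), ([251.0, 257.0], 0.61), ([258.0, 265.0], 0.58), ([183.0, 162.0], 0.49), ([310.0, 227
[... 208 characters left out ...]
 1.11329396,  0.59926934, -0.00249363,  1.59942084,  0.00177119,
        0.94291275, -0.07984061]), 'joint_velocities': array([ 0.00127065, -0.00011385,  0.000322  , -0.00054104, -0.00103803,
        0.00031345,  0.00014434]), 'tau': array([ 1.03952090e-03, -7.76223207e+01,  1.56401765e+00, -2.58379930e+01,
        1.23652883e-02,  1.99794624e-03, -4.05189473e-05]), 'position': array([ 0.26944653, -0.6730531 ,  0.20418952]), 'eef_rot': array([ 9.81932271e-01,  1.89232702e-01, -1.40254640e-05, -3.26507500e-07]), 'ft_force': array([-0.10357301, -0.31464333, -0.60568756]), 'ft_torque': array([-0.03877026,  0.00713711,  0.02283247]), 'finger_force': 0.0, 'gripper_width': 1.00374452471051} 0.0187
```

View pics/scene0.png

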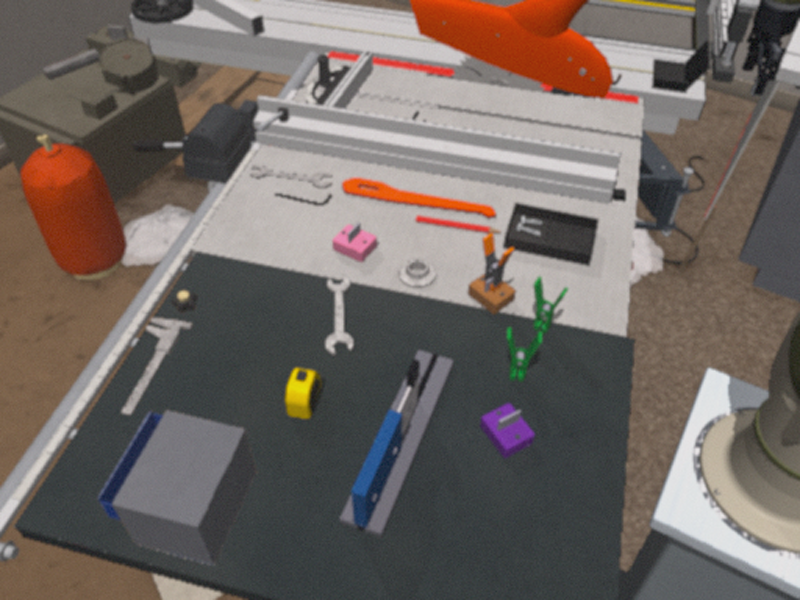

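View pics/top0.png

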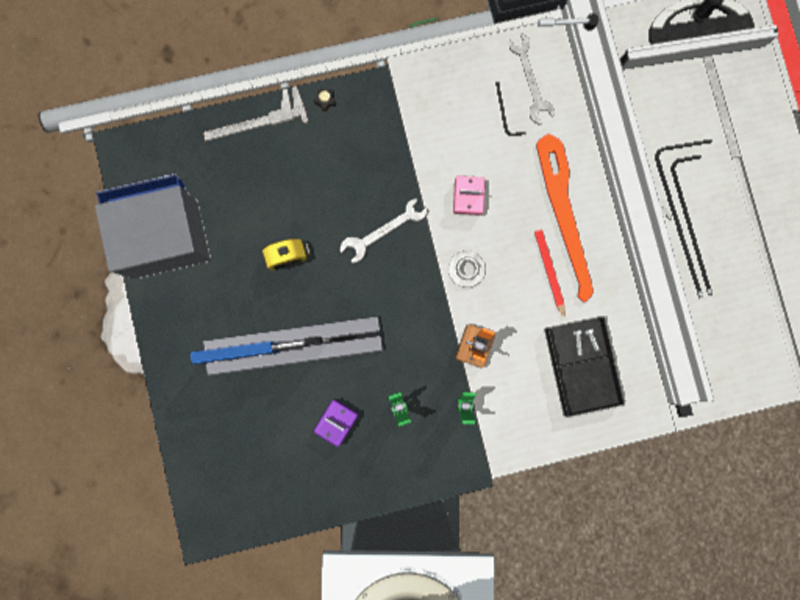

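The scene shows the blue sleeve and black tab at scene px (262,239). Three clips are visible: orange/steel on the wooden stand (scene 315,170; top 304,220), and green ones at top (256,261) and (299,260). The orange one on wood fits the description, and the green ones are look-alikes. The pink and purple blocks are stand look-alikes too. I'll measure and confirm in a crop.

Run:
```python
from h import *
for n in("top","scene"):
    z=np.load(n+".npz"); im,D=z["im"],z["D"]; X=cloud(n,D); X[D==0]=np.nan
    hsv=cv2.cvtColor(im,cv2.COLOR_BGR2HSV); H,S,V=[hsv[...,i].astype(int) for i in range(3)]
    def rep(name,m):
        p=X[m&np.isfinite(X[...,0])]
        if len(p)<4: print(n,name,len(p)); return
        c=p.mean(0); w,e=np.linalg.eigh(np.cov(p[:,:2].T)); d=e[:,1]; s=(p[:,:2]-c[:2])@d
        print(n,name,len(p),"c",c.round(4),"yaw",np.degrees(np.arctan2(d[1],d[0])).round(1),"ends",(c[:2]+d*s.min()).round(4),(c[:2]+d*s.max()).round(4),"z",p[:,2].min().round(3),p[:,2].max().round(3))
    inx=(X[...,0]>.35)&(X[...,0]<.62)
    blue=(H>95)&(H<125)&(S>120)&inx
    rep("sleeve top",blue&(X[...,2]>.098)&(X[...,2]<.115))
    reg=(X[...,0]>.4)&(X[...,0]<.62)&(X[...,1]>-.1)&(X[...,1]<.36)
    rep("white card top",reg&(V>150)&(S<60)&(X[...,2]>.07)&(X[...,2]<.1))
    rep("tab",reg&(V<70)&(X[...,2]>.1))
    rep("foot",reg&(S<60)&(V>70)&(V<150)&(abs(X[...,2]-.014)<.006))
    og=(H>3)&(H<20)&(S>130)&(X[...,0]>.4)&(X[...,0]<.65)&(X[...,1]<-.05)&(X[...,1]>-.25)
    rep("orange hi",og&(X[...,2]>.105)); rep("block top",og&(abs(X[...,2]-.03)<.006))
    m=og&(X[...,2]>.1); k,l,st,_=cv2.connectedComponentsWithStats(m.astype(np.uint8))
    for i in range(1,k):
        if st[i,4]>3: rep("  orange part",l==i)
im=np.load("top.npz")["im"][185:265,150:340]; im2=np.load("scene.npz")["im"][140:230,220:400]
a=cv2.resize(im,(700,295),interpolation=cv2.INTER_CUBIC);b=cv2.resize(im2,(600,300),interpolation=cv2.INTER_CUBIC)
o=np.zeros((600,700,3),np.uint8);o[:295]=a;o[300:600,:600]=b;cv2.imwrite("pics/crop.png",o)
```

```text
top sleeve top 356 c [0.5193 0.3185 0.105 ] yaw 98.9 ends [0.5303 0.2488] [0.5084 0.388 ] z 0.099 0.111
top white card top 29 c [0.5353 0.2237 0.0876] yaw 98.6 ends [0.5392 0.1979] [0.5314 0.2493] z 0.072 0.092
top tab 43 c [0.5418 0.1755 0.1189] yaw 99.6 ends [0.5441 0.162 ] [0.5395 0.1889] z 0.101 0.124
top foot 282 c [0.5387 0.2041 0.0129] yaw 100.0 ends [ 0.5896 -0.0858] [0.5105 0.3647] z 0.008 0.019
top orange hi 92 c [ 0.5428 -0.1165  0.1263] yaw 161.4 ends [ 0.5663 -0.1244] [ 0.5161 -0.1075] z 0.105 0.14
top block top 204 c [ 0.5392 -0.1072  0.0287] yaw 176.3 ends [ 0.5781 -0.1097] [ 0.5048 -0.105 ] z 0.024 0.035
top   orange part 52 c [ 0.5601 -0.1223  0.1244] yaw 70.7 ends [ 0.5561 -0.1338] [ 0.5639 -0.1115] z 0.103 0.14
top   orange part 44 c [ 0.5223 -0.1095  0.1266] yaw 69.4 ends [ 0.518  -0.1209] [ 0.5261 -0.0993] z 0.101 0.139
scene sleeve top 568 c [0.5159 0.324  0.1046] yaw 99.4 ends [0.528  0.2509] [0.5052 0.3887] z 0.098 0.11
scene white card top 31 c [0.5223 0.1869 0.0879] yaw 67.9 ends [ 0.4114 -0.0868] [0.5414 0.234 ] z 0.071 0.093
scene tab 79 c [0.5381 0.1832 0.1157] yaw 100.7 ends [0.5412 0.1667] [0.5363 0.1929] z 0.101 0.124
scene foot 1351 c [0.5218 0.2046 0.0129] yaw 102.8 ends [ 0.5864 -0.0804] [0.4862 0.3613] z 0.008 0.02
scene orange hi 103 c [ 0.5452 -0.1138  0.1245] yaw 157.6 ends [ 0.5648 -0.1219] [ 0.5152 -0.1015] z 0.106 0.14
scene block top 212 c [ 0.5339 -0.104   0.0284] yaw -172.9 ends [ 0.5758 -0.0988] [ 0.4997 -0.1083] z 0.024 0.036
scene   orange part 71 c [ 0.558  -0.119   0.1227] yaw 72.2 ends [ 0.5545 -0.13  ] [ 0.561  -0.1098] z 0.103 0.14
scene   orange part 34 c [ 0.519  -0.103   0.1272] yaw 58.8 ends [ 0.512  -0.1147] [ 0.5232 -0.0961] z 0.106 0.139
```

View pics/crop.png

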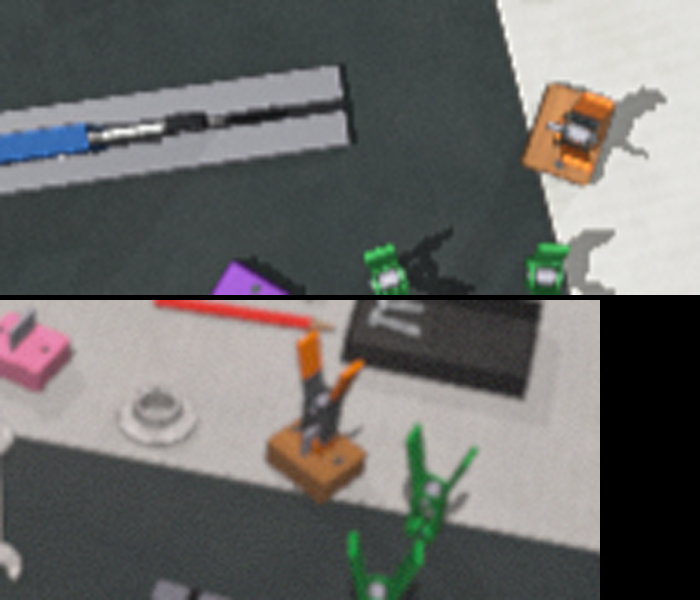

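The crop confirms the orange and steel clip on the wooden block (crop 575,130), and the tab at (185,122). Depth heights match the given sizes: tab 0.12, sleeve 0.105, handles 0.14. Next I'll plan the rows.

```bash
cat >> h.py <<'E'
def plan(tgt,yaw,n,grip=0):
    """yaw: direction of tool y in world (rad). prints rows in tool axes, cm"""
    from scipy.spatial.transform import Rotation as Ro
    s=bot.observe(); p=np.array(s["position"]); M=Ro.from_quat(s["eef_rot"]).as_matrix()
    y0=np.arctan2(M[1,1],M[0,1]); d=(yaw-y0+np.pi/2)%np.pi-np.pi/2
    print("pos",p.round(4),"tooly deg",np.degrees(y0).round(1),"tool z",M[:,2].round(3),"j",s["joints"].round(2),"w",round(s["gripper_width"],3),"turn",round(-d,3),"t",s["time"])
    a=y0
    tgt=np.array(tgt,float)
    for i in range(n):
        X=np.array([np.cos(a+np.pi/2),np.sin(a+np.pi/2),0]);Y=np.array([np.cos(a),np.sin(a),0]);Z=np.array([0,0,-1.])
        e=(tgt-p)/(n-i); l=np.round([e@X*100,e@Y*100,e@Z*100],1); r=round(-((yaw-a+np.pi/2)%np.pi-np.pi/2)/(n-i),2)
        print([grip,l.tolist(),r],end=",\n" if i%5==4 else ",")
        p=p+(X*l[0]+Y*l[1]+Z*l[2])/100; a-=r
E
python3 -c "
from h import *
plan([.5405,.1775,.20],np.radians(9),25)"
```

```text
pos [ 0.2694 -0.6731  0.2042] tooly deg -68.2 tool z [-0. -0. -1.] j [ 1.11  0.6  -0.    1.6   0.    0.94 -0.08] w 1.004 turn -1.347 t 1.0
[0, [2.3, -2.8, 0.0], np.float64(-0.05)],[0, [2.4, -2.6, 0.0], np.float64(-0.05)],[0, [2.5, -2.5, 0.0], np.float64(-0.05)],[0, [2.7, -2.4, 0.0], np.float64(-0.05)],[0, [2.8, -2.2, 0.0], np.float64(-0.05)],
[0, [2.9, -2.1, 0.0], np.float64(-0.05)],[0, [3.0, -2.0, 0.0], np.float64(-0.06)],[0, [3.1, -1.8, 0.0], np.float64(-0.05)],[0, [3.2, -1.6, 0.0], np.float64(-0.06)],[0, [3.3, -1.4, 0.0], np.float64(-0.05)],
[0, [3.3, -1.3, 0.0], np.float64(-0.06)],[0, [3.4, -1.1, 0.0], np.float64(-0.05)],[0, [3.5, -0.9, 0.0], np.float64(-0.06)],[0, [3.5, -0.7, 0.0], np.float64(-0.05)],[0, [3.5, -0.5, 0.0], np.float64(-0.06)],
[0, [3.6, -0.3, 0.0], np.float64(-0.05)],[0, [3.6, -0.1, 0.0], np.float64(-0.06)],[0, [3.6, 0.1, 0.1], np.float64(-0.05)],[0, [3.5, 0.3, 0.0], np.float64(-0.06)],[0, [3.5, 0.5, 0.1], np.float64(-0.05)],
[0, [3.5, 0.7, 0.0], np.float64(-0.06)],[0, [3.4, 0.9, 0.1], np.float64(-0.05)],[0, [3.4, 1.0, 0.0], np.float64(-0.06)],[0, [3.4, 1.2, 0.1], np.float64(-0.05)],[0, [3.2, 1.4, 0.0], np.float64(-0.06)],
```

```bash
python3 -m jog '[[0,[2.3,-2.8,0],-0.05],[0,[2.4,-2.6,0],-0.05],[0,[2.5,-2.5,0],-0.05],[0,[2.7,-2.4,0],-0.05],[0,[2.8,-2.2,0],-0.05]]' 40
python3 -m jog '[[0,[2.9,-2.1,0],-0.05],[0,[3.0,-2.0,0],-0.06],[0,[3.1,-1.8,0],-0.05],[0,[3.2,-1.6,0],-0.06],[0,[3.3,-1.4,0],-0.05]]'
python3 -m jog '[[0,[3.3,-1.3,0],-0.06],[0,[3.4,-1.1,0],-0.05],[0,[3.5,-0.9,0],-0.06],[0,[3.5,-0.7,0],-0.05],[0,[3.5,-0.5,0],-0.06]]'
python3 -m jog '[[0,[3.6,-0.3,0],-0.05],[0,[3.6,-0.1,0],-0.06],[0,[3.6,0.1,0.1],-0.05],[0,[3.5,0.3,0],-0.06],[0,[3.5,0.5,0.1],-0.05]]'
python3 -m jog '[[0,[3.5,0.7,0],-0.06],[0,[3.4,0.9,0.1],-0.05],[0,[3.4,1.0,0],-0.06],[0,[3.4,1.2,0.1],-0.05],[0,[3.2,1.4,0],-0.06]]'
python3 -c "
from h import *
plan([.5405,.1775,.090],np.radians(9),5)"
```

```text
time: 1.42
position: [0.3246, -0.5014, 0.2043]
eef_rot: [0.95, 0.311, 0.0, 0.0]
ft_force: [0.5, 0.2, 0.2]
gripper_width: 1.0
finger_force: 0.0
time: 1.83
position: [0.3795, -0.3308, 0.2045]
eef_rot: [0.9, 0.437, 0.0, 0.0]
ft_force: [0.4, 0.5, -0.6]
gripper_width: 1.001
finger_force: 0.0
time: 2.25
position: [0.4327, -0.1604, 0.2045]
eef_rot: [0.83, 0.558, 0.0, 0.0]
ft_force: [1.3, -0.1, -0.5]
gripper_width: 1.001
finger_force: 0.0
time: 2.67
position: [0.4875, 0.0098, 0.2026]
eef_rot: [0.747, 0.665, 0.0, 0.0]
ft_force: [0.8, -0.7, -0.1]
gripper_width: 0.996
finger_force: 0.0
time: 3.08
position: [0.5408, 0.179, 0.2002]
eef_rot: [0.647, 0.762, 0.0, 0.0]
ft_force: [1.0, -0.4, 0.8]
gripper_width: 0.998
finger_force: 0.0
pos [0.5408 0.179  0.2002] tooly deg 9.3 tool z [ 0.  0. -1.] j [-0.08  0.45 -0.48  1.94  0.28  0.81 -0.55] w 0.998 turn 0.005 t 3.0833
[0, [-0.0, -0.0, 2.2], np.float64(0.0)],[0, [-0.0, -0.0, 2.2], np.float64(0.0)],[0, [-0.0, -0.0, 2.2], np.float64(0.0)],[0, [-0.1, -0.0, 2.2], np.float64(0.0)],[0, [-0.0, -0.0, 2.2], np.float64(0.01)],
```

```bash
python3 -m jog '[[0,[0,0,2.2],0],[0,[0,0,2.2],0],[0,[-0.1,0,2.2],0],[0,[0,0,2.2],0],[0,[0,0,2.2],0.01]]'
python3 -m jog '[[255,[0,0,0],0],[255,[0,0,0],0],[255,[0,0,0],0],[255,[0,0,0],0],[255,[0,0,0],0]]' 40
python3 -m jog '[[255,[0,0,0],0],[255,[0,0,0],0],[255,[0,0,0],0],[255,[0,0,0],0],[255,[0,0,0],0]]'
```

```text
time: 3.5
position: [0.5408, 0.1761, 0.0893]
eef_rot: [0.652, 0.758, 0.0, 0.0]
ft_force: [0.1, -0.3, -0.5]
gripper_width: 0.999
finger_force: 0.0
time: 3.92
position: [0.5414, 0.1763, 0.0915]
eef_rot: [0.652, 0.758, 0.001, 0.001]
ft_force: [-0.6, -0.6, 0.0]
gripper_width: 0.3
finger_force: 0.0
time: 4.33
position: [0.5412, 0.1761, 0.0913]
eef_rot: [0.652, 0.758, 0.001, 0.001]
ft_force: [-1.4, -0.1, 7.3]
gripper_width: 0.122
finger_force: 39.1
```

```bash
python3 -m jog '[[255,[-1,0,0],0],[255,[-1.5,0,0],0],[255,[-1.5,0,0],0],[255,[-1.5,0,0],0],[255,[-1.5,0,0],0]]'
python3 -m jog '[[255,[-0.5,0,0],0],[255,[-0.3,0,0],0],[255,[-0.2,0,0],0],[255,[-0.2,0,0],0],[255,[0,0,0],0]]'
```

```text
time: 4.75
position: [0.5525, 0.1067, 0.0913]
eef_rot: [0.652, 0.758, 0.002, 0.001]
ft_force: [1.2, 3.2, 6.0]
gripper_width: 0.119
finger_force: 39.6
time: 5.17
position: [0.5545, 0.0945, 0.0913]
eef_rot: [0.652, 0.758, 0.001, 0.001]
ft_force: [2.0, -0.1, 6.5]
gripper_width: 0.114
finger_force: 39.7
```

```bash
python3 -m jog '[[255,[-0.1,0,0],0],[255,[-0.1,0,0],0],[255,[-0.1,0,0],0],[255,[0,0,0],0],[255,[0,0,0],0]]'
python3 -m jog '[[255,[-0.1,0,0],0],[255,[-0.1,0,0],0],[255,[-0.1,0,0],0],[255,[0,0,0],0],[255,[0,0,0],0]]'
```

```text
time: 5.58
position: [0.5549, 0.092, 0.0913]
eef_rot: [0.652, 0.758, 0.001, 0.001]
ft_force: [2.2, 0.9, 7.4]
gripper_width: 0.118
finger_force: 39.6
time: 6.0
position: [0.5552, 0.0905, 0.0913]
eef_rot: [0.652, 0.758, 0.002, 0.0]
ft_force: [0.8, 5.2, 6.2]
gripper_width: 0.121
finger_force: 39.5
```

```bash
python3 -m jog '[[255,[-0.2,0,0],0],[255,[-0.2,0,0],0],[255,[0,0,0],0],[255,[0,0,0],0],[255,[0,0,0],0]]'
python3 - <<'E'
from h import *
im,D=bot.camera("scene"); np.savez("s1.npz",im=im,D=D)
cv2.imwrite("pics/s1.png",cv2.resize(im[140:340,180:430],(750,600),interpolation=cv2.INTER_CUBIC))
E
```

```text
time: 6.42
position: [0.5553, 0.0903, 0.0913]
eef_rot: [0.651, 0.759, 0.004, -0.001]
ft_force: [-2.3, 16.3, 3.6]
gripper_width: 0.116
finger_force: 39.3
```

View pics/s1.png

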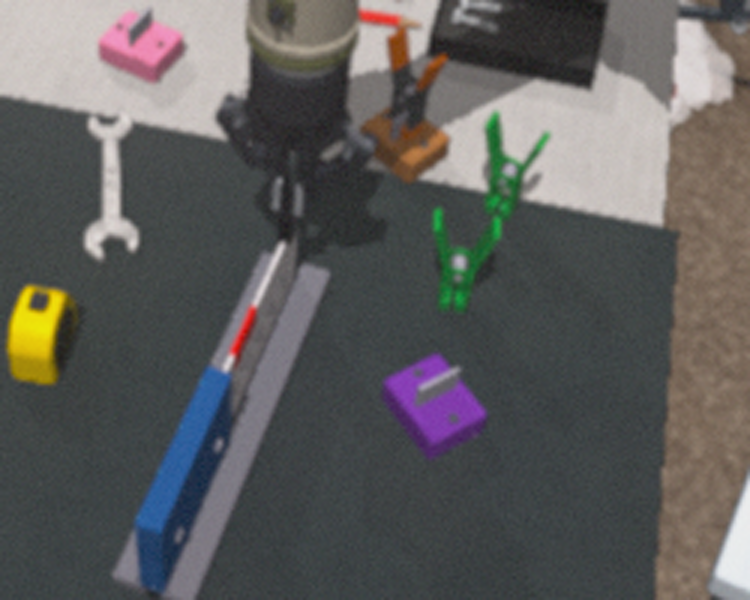

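The card is at its stop, with the red mark out at crop (243,333). Next I release and rise.

```bash
python3 -m jog '[[0,[0.3,0,0],0],[0,[0,0,0],0],[0,[0,0,0],0],[0,[0,0,0],0],[0,[0,0,0],0]]'
python3 -m jog '[[0,[0,0,-2],0],[0,[0,0,-3],0],[0,[0,0,-3],0],[0,[0,0,-2],0],[0,[0,0,0],0]]'
python3 - <<'E'
from h import *
im,D=bot.camera("top"); np.savez("t1.npz",im=im,D=D)
for n in("t1",):
    X=cloud("top",D); h=cv2.cvtColor(im,cv2.COLOR_BGR2HSV)
    m=((h[...,0]<6)|(h[...,0]>172))&(h[...,1]>110)&(abs(X[...,1]-.2)<.06)&(abs(X[...,0]-.54)<.05)&(D>0)
    v,u=np.nonzero(m); print("top red",m.sum(),X[m].mean(0).round(4),X[m].min(0).round(3),X[m].max(0).round(3))
z=np.load("s1.npz");im,D=z["im"],z["D"];X=cloud("scene",D); h=cv2.cvtColor(im,cv2.COLOR_BGR2HSV)
m=((h[...,0]<6)|(h[...,0]>172))&(h[...,1]>110)&(abs(X[...,1]-.2)<.06)&(abs(X[...,0]-.54)<.05)&(D>0)
print("scene red",m.sum(),X[m].mean(0).round(4),X[m].min(0).round(3),X[m].max(0).round(3))
plan([.540,-.1135,.185],np.radians(-20),10)
E
```

```text
time: 6.88
position: [0.554, 0.0872, 0.0901]
eef_rot: [0.652, 0.758, -0.0, 0.0]
ft_force: [-0.2, 0.9, 0.3]
gripper_width: 0.822
finger_force: 0.0
time: 7.3
position: [0.556, 0.0883, 0.1941]
eef_rot: [0.652, 0.758, 0.002, 0.002]
ft_force: [-0.1, -0.1, 0.2]
gripper_width: 0.998
finger_force: 0.0
top red 31 [0.5372 0.2129 0.0641] [0.533 0.198 0.   ] [0.543 0.235 0.095]
scene red 60 [0.5392 0.195  0.0795] [0.531 0.142 0.011] [0.568 0.222 0.092]
pos [0.5552 0.0878 0.1922] tooly deg 8.5 tool z [ 0.004  0.    -1.   ] j [ 0.09  0.46 -0.49  1.97  0.3   0.78 -0.42] w 1.004 turn 0.498 t 7.35
[0, [-2.0, -0.4, 0.1], np.float64(0.05)],[0, [-2.0, -0.4, 0.1], np.float64(0.05)],[0, [-2.0, -0.3, 0.1], np.float64(0.05)],[0, [-2.0, -0.1, 0.1], np.float64(0.05)],[0, [-2.0, -0.0, 0.1], np.float64(0.05)],
[0, [-2.0, 0.0, 0.0], np.float64(0.05)],[0, [-2.0, 0.2, 0.1], np.float64(0.05)],[0, [-2.0, 0.2, 0.0], np.float64(0.05)],[0, [-2.0, 0.4, 0.1], np.float64(0.05)],[0, [-2.0, 0.4, 0.0], np.float64(0.05)],
```

```bash
python3 -m jog '[[0,[-2,-0.4,0.1],0.05],[0,[-2,-0.4,0.1],0.05],[0,[-2,-0.3,0.1],0.05],[0,[-2,-0.1,0.1],0.05],[0,[-2,0,0.1],0.05]]'
python3 -m jog '[[0,[-2,0,0],0.05],[0,[-2,0.2,0.1],0.05],[0,[-2,0.2,0],0.05],[0,[-2,0.4,0.1],0.05],[0,[-2,0.4,0],0.05]]'
python3 -m jog '[[0,[0,0,0],0],[0,[0,0,0],0],[0,[0,0,0],0],[0,[0,0,0],0],[0,[0,0,0],0]]'
python3 -c "
from h import *
plan([.540,-.1135,.101],np.radians(-20),5)
im,D=bot.camera('top'); np.savez('t2.npz',im=im,D=D)
X=cloud('top',D); h=cv2.cvtColor(im,cv2.COLOR_BGR2HSV)
m=((h[...,0]<6)|(h[...,0]>172))&(h[...,1]>110)&(abs(X[...,1]-.2)<.06)&(abs(X[...,0]-.54)<.05)&(D>0)
print(X[m].round(3).tolist())
"
```

```text
time: 7.77
position: [0.546, -0.0141, 0.1838]
eef_rot: [0.742, 0.67, -0.001, -0.001]
ft_force: [0.3, 0.2, 0.0]
gripper_width: 1.001
finger_force: 0.0
time: 8.18
position: [0.5379, -0.1146, 0.1818]
eef_rot: [0.82, 0.572, -0.001, -0.001]
ft_force: [-0.6, 0.4, -0.6]
gripper_width: 0.999
finger_force: 0.0
time: 8.6
position: [0.5389, -0.1123, 0.1829]
eef_rot: [0.819, 0.574, -0.0, -0.0]
ft_force: [-0.6, -0.3, 0.0]
gripper_width: 0.999
finger_force: 0.0
pos [ 0.5389 -0.1123  0.1829] tooly deg -19.9 tool z [-0.  0. -1.] j [ 0.35  0.44 -0.34  2.01  0.21  0.73 -0.47] w 0.999 turn 0.001 t 8.6
[0, [-0.0, 0.0, 1.6], np.float64(0.0)],[0, [-0.0, 0.0, 1.6], np.float64(0.0)],[0, [-0.0, 0.0, 1.7], np.float64(0.0)],[0, [-0.0, 0.1, 1.6], np.float64(0.0)],[0, [-0.1, 0.0, 1.7], np.float64(0.0)],
[[0.545, 0.18, 0.08], [0.543, 0.217, 0.012], [0.543, 0.214, 0.01], [0.541, 0.201, 0.086], [0.541, 0.198, 0.09], [0.541, 0.195, 0.091], [0.542, 0.193, 0.085], [0.542, 0.189, 0.092], [0.542, 0.187, 0.092], [0.542, 0.185, 0.085], [0.542, 0.18, 0.098], [0.542, 0.178, 0.094], [0.542, 0.176, 0.086], [0.54, 0.234, 0.011], [0.538, 0.22, 0.088], [0.538, 0.217, 0.089], [0.538, 0.214, 0.09], [0.538, 0.212, 0.086], [0.539, 0.209, 0.088], [0.539, 0.206, 0.087], [0.539, 0.203, 0.091], [0.539, 0.201, 0.09], [0.539, 0.198, 0.088], [0.539, 0.195, 0.087], [0.539, 0.192, 0.092], [0.539, 0.189, 0.091], [0.539, 0.188, 0.08], [0.539, 0.186, 0.07], [0.54, 0.186, 0.05], [0.54, 0.184, 0.043], [0.535, 0.222, 0.09], [0.536, 0.22, 0.087], [0.536, 0.217, 0.09], [0.536, 0.214, 0.09], [0.536, 0.212, 0.086], [0.536, 0.208, 0.091], [0.536, 0.208, 0.077], [0.536, 0.206, 0.065], [0.537, 0.205, 0.054], [0.537, 0.204, 0.039], [0.537, 0.202, 0.031], [0.538, 0.201, 0.017], [0.538, 0.2, 0.004], [0.538, 0.197, 0.001], [0.533, 0.226, 0.061], [0.534, 0.226, 0.046], [0.534, 0.224, 0.04], [0.534, 0.223, 0.027], [0.535, 0.218, -0.005], [0.535, 0.215, -0.001]]
```

Red mark middle is about (0.5385, 0.199, 0.09), matching the geometry. Next: descend and squeeze the clip.

```bash
python3 -m jog '[[0,[0,0,1.6],0],[0,[0,0,1.6],0],[0,[0,0,1.7],0],[0,[0,0.1,1.6],0],[0,[-0.1,0,1.7],0]]'
python3 -m jog '[[255,[0,0,0],0],[255,[0,0,0],0],[255,[0,0,0],0],[255,[0,0,0],0],[255,[0,0,0],0]]' 40
python3 -m jog '[[255,[0,0,0],0],[255,[0,0,0],0],[255,[0,0,0],0],[255,[0,0,0],0],[255,[0,0,0],0]]'
python3 - <<'E'
from h import *
im,D=bot.camera("scene"); np.savez("s2.npz",im=im,D=D)
cv2.imwrite("pics/s2.png",cv2.resize(im[120:240,250:400],(750,600),interpolation=cv2.INTER_CUBIC))
E
```

```text
time: 9.07
position: [0.5399, -0.1139, 0.1006]
eef_rot: [0.819, 0.574, 0.0, 0.0]
ft_force: [0.4, -0.1, 0.1]
gripper_width: 0.998
finger_force: 0.0
time: 9.48
position: [0.5412, -0.1145, 0.1033]
eef_rot: [0.819, 0.573, 0.002, 0.001]
ft_force: [0.6, 0.1, 15.8]
gripper_width: 0.3
finger_force: 9.6
time: 9.9
position: [0.5418, -0.1146, 0.1038]
eef_rot: [0.819, 0.573, 0.002, 0.002]
ft_force: [0.2, 0.8, 10.2]
gripper_width: 0.247
finger_force: 40.4
```

View pics/s2.png

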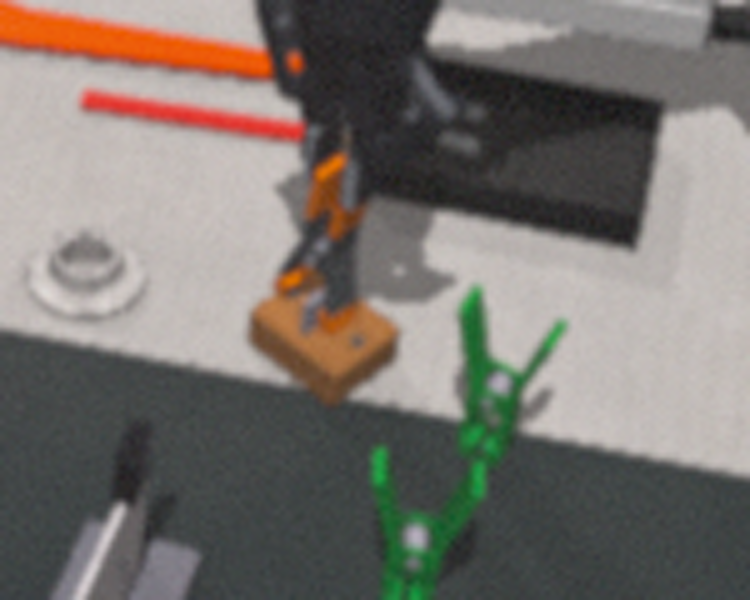

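The clip is squeezed, with its jaws visible apart at crop (290,280) and (340,315). It looks a bit tilted. I'll lift it and look again.

```bash
python3 -m jog '[[255,[0,0,-1],0],[255,[0,0,-2],0],[255,[0,0,-3],0],[255,[0,0,-3],0],[255,[0,0,-2],0]]'
python3 -m jog '[[255,[0,0,0],0],[255,[0,0,0],0],[255,[0,0,0],0],[255,[0,0,0],0],[255,[0,0,0],0]]'
python3 - <<'E'
from h import *
im,D=bot.camera("scene"); np.savez("s3.npz",im=im,D=D)
im2,D2=bot.camera("top"); np.savez("t3.npz",im=im2,D=D2)
a=cv2.resize(im[80:200,260:360],(500,600),interpolation=cv2.INTER_CUBIC)
b=cv2.resize(im2[180:260,270:320],(300,480),interpolation=cv2.INTER_CUBIC)
o=np.zeros((600,800,3),np.uint8);o[:,:500]=a;o[:480,500:]=b;cv2.imwrite("pics/s3.png",o)
for n in("scene","top"):
  for q in("clip_tip_a","clip_handle_a","clip"): print(n,q,[(np.round(r["pixel"]).tolist(),round(r["p"],2)) for r in bot.mark_of(n,q)][:6])
E
```

```text
time: 10.37
position: [0.54, -0.1144, 0.215]
eef_rot: [0.819, 0.573, 0.001, 0.001]
ft_force: [1.1, 0.1, -1.3]
gripper_width: 0.247
finger_force: 39.2
time: 10.78
position: [0.5387, -0.1145, 0.2101]
eef_rot: [0.819, 0.573, -0.001, -0.001]
ft_force: [-0.9, 0.3, -0.7]
gripper_width: 0.241
finger_force: 39.2
scene clip_tip_a [([315.0, 152.0], 0.86), ([326.0, 240.0], 0.76), ([345.0, 211.0], 0.74), ([334.0, 237.0], 0.66), ([319.0, 155.0], 0.62), ([350.0, 210.0], 0.56)]
scene clip_handle_a [([322.0, 123.0], 0.74), ([344.0, 220.0], 0.7), ([342.0, 184.0], 0.64), ([331.0, 216.0], 0.63), ([324.0, 129.0], 0.54), ([356.0, 191.0], 0.46)]
scene clip [([322.0, 141.0], 0.82), ([327.0, 229.0], 0.7), ([350.0, 196.0], 0.6)]
top clip_tip_a [([254.0, 257.0], 0.68), ([349.0, 174.0], 0.59), ([294.0, 257.0], 0.52), ([292.0, 259.0], 0.5), ([243.0, 146.0], 0.47), ([254.0, 257.0], 0.41)]
top clip_handle_a [([260.0, 266.0], 0.67), ([302.0, 250.0], 0.44), ([298.0, 269.0], 0.42)]
top clip [([255.0, 262.0], 0.63), ([299.0, 256.0], 0.43)]
```

View pics/s3.png

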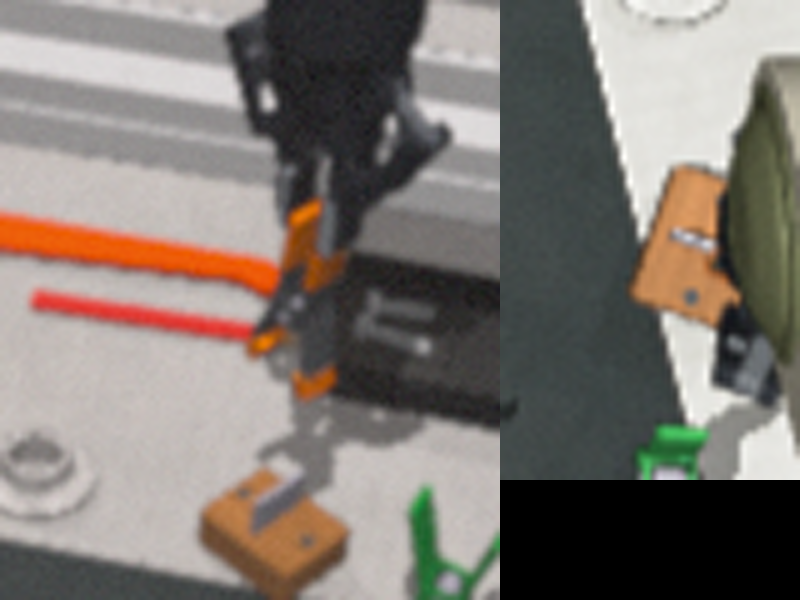

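Run:
```python
from h import *
u=np.array([np.cos(-.349),np.sin(-.349),0]);c=np.array([.5387,-.1145,0])
for nm,s,z in(("A",14.5,.139),("B",-14.5,.139),("hA",13,.229),("hB",-13,.229),("hA top",13,.244),("hB top",-13,.244),("piv",0,.187)): print(nm,proj("scene",c+u*s/1000+[0,0,z]).round(1))
z=np.load("s3.npz");im,D=z["im"],z["D"];X=cloud("scene",D);h=cv2.cvtColor(im,cv2.COLOR_BGR2HSV)
m=(h[...,0]>5)&(h[...,0]<20)&(h[...,1]>130)&(X[...,2]>.1)&(X[...,2]<.28)&(abs(X[...,1]+.11)<.05)
m[:110]=0
k,l,st,ce=cv2.connectedComponentsWithStats(m.astype(np.uint8))
for i in range(1,k):
    p=X[l==i]; 
    if len(p)>2: q=(p-c); print(len(p),ce[i].round(1),"along",(q@u).min().round(4),(q@u).max().round(4),"across",(q@np.array([-u[1],u[0],0])).mean().round(4),"z",p[:,2].min().round(4),p[:,2].max().round(4))
```

```text
A [314.9 152.4]
B [322.6 158.1]
hA [318.7 126.5]
hB [326.  131.6]
hA top [319.3 121.9]
hB top [326.7 127. ]
piv [320.6 141.6]
116 [321.2 129.2] along -0.0139 0.0131 across 0.0023 z 0.1966 0.2534
27 [312.7 147.7] along 0.0156 0.0292 across 0.0023 z 0.1458 0.1611
36 [322.6 156.4] along -0.0183 -0.0062 across 0.001 z 0.1379 0.1532
```

Run:
```python
from h import *
u=np.array([np.cos(-.349),np.sin(-.349),0]);w=np.array([-u[1],u[0],0]);c=np.array([.5387,-.1145,0])
K,R,t=P("scene");o=-R.T@t
def hit(px,ac):
    r=R.T@np.linalg.inv(K)@[px[0],px[1],1]; k=(ac-(o-c)@w)/(r@w); q=o+k*r-c; return (q@u*1000).round(1),(q[2]*1000).round(1)
for px,ac in(((315,152),0),((319,155),0),((315,149),.011),((319.6,158.4),.011)): print(px,ac,hit(px,ac))
z=np.load("s3.npz");im,D=z["im"],z["D"]
# rectified view of the clip in its front plane (across=+0.011), 8 px/mm... x to right = -along
S=5; xs=np.arange(40,-40,-1/S); zs=np.arange(255,130,-1/S)
G=np.array([[proj("scene",c+u*x/1000+w*.011+[0,0,zz/1000]) for x in xs] for zz in zs],np.float32)
o2=cv2.remap(im,G[...,0],G[...,1],cv2.INTER_CUBIC)
for x in range(-30,40,10): cv2.line(o2,(int((40-x)*S),0),(int((40-x)*S),len(zs)),(255,255,255) if x else (0,255,255),1)
for zz in range(140,255,10): cv2.line(o2,(0,int((255-zz)*S)),(len(xs),int((255-zz)*S)),(255,255,255),1)
o2=cv2.resize(o2,(384,600)); cv2.imwrite("pics/rect.png",o2)
```

```text
(315, 152) 0 (np.float64(14.3), np.float64(140.4))
(319, 155) 0 (np.float64(-0.8), np.float64(140.3))
(315, 149) 0.011 (np.float64(6.3), np.float64(163.1))
(319.6, 158.4) 0.011 (np.float64(-13.5), np.float64(143.6))Traceback (most recent call last):
  File "<stdin>", line 10, in <module>
  File "h.py", line 14, in proj
    K,R,t=P(n); c=K@(R@np.array(X,float)+t); return c[:2]/c[2]
          ~^^^
  File "h.py", line 4, in P
    p=bot.camera_params(n); f=192/np.tan(np.radians(p["fov_y"])/2)
ValueError: time passes only in moves, steps and waits
```

```bash
python3 -c "
from h import *
plan([.5385,.199,.21],np.radians(9),15,255)"
```

```text
pos [ 0.5394 -0.1146  0.211 ] tooly deg -20.0 tool z [-0.  0. -1.] j [ 0.37  0.4  -0.36  1.98  0.19  0.79 -0.45] w 0.247 turn -0.507 t 11.1833
[255, [2.0, -0.7, 0.0], np.float64(-0.03)],[255, [2.0, -0.7, 0.0], np.float64(-0.03)],[255, [2.0, -0.6, 0.0], np.float64(-0.03)],[255, [2.0, -0.5, 0.0], np.float64(-0.03)],[255, [2.0, -0.5, 0.0], np.float64(-0.04)],
[255, [2.1, -0.4, 0.0], np.float64(-0.03)],[255, [2.1, -0.3, 0.0], np.float64(-0.04)],[255, [2.1, -0.3, 0.0], np.float64(-0.03)],[255, [2.1, -0.2, 0.0], np.float64(-0.04)],[255, [2.1, -0.1, 0.0], np.float64(-0.03)],
[255, [2.1, -0.1, 0.0], np.float64(-0.04)],[255, [2.1, 0.0, 0.0], np.float64(-0.03)],[255, [2.0, 0.1, 0.0], np.float64(-0.04)],[255, [2.0, 0.2, 0.0], np.float64(-0.03)],[255, [2.1, 0.3, 0.1], np.float64(-0.04)],
```

```bash
python3 -m jog '[[255,[2.0,-0.7,0],-0.03],[255,[2.0,-0.7,0],-0.03],[255,[2.0,-0.6,0],-0.03],[255,[2.0,-0.5,0],-0.03],[255,[2.0,-0.5,0],-0.04]]'
python3 -m jog '[[255,[2.1,-0.4,0],-0.03],[255,[2.1,-0.3,0],-0.04],[255,[2.1,-0.3,0],-0.03],[255,[2.1,-0.2,0],-0.04],[255,[2.1,-0.1,0],-0.03]]'
python3 -m jog '[[255,[2.1,-0.1,0],-0.04],[255,[2.1,0,0],-0.03],[255,[2.0,0.1,0],-0.04],[255,[2.0,0.2,0],-0.03],[255,[2.1,0.3,0.1],-0.04]]'
python3 -m jog '[[255,[0,0,0],0],[255,[0,0,0],0],[255,[0,0,0],0],[255,[0,0,0],0],[255,[0,0,0],0]]'
python3 - <<'E'
from h import *
plan([.5385,.199,.21],np.radians(9),5,255)
K,R,t=P("scene"); rv=cv2.Rodrigues(R)[0]
c=np.array(bot.observe()["position"]); c[2]=0
im,D=bot.camera("scene"); np.savez("s4.npz",im=im,D=D)
print([(q,[(np.round(r["pixel"],1).tolist(),round(r["p"],2)) for r in bot.mark_of("scene",q)][:6]) for q in("clip_tip_a","clip_handle_a","clip")])
u=np.array([np.cos(.157),np.sin(.157),0]);w=np.array([-u[1],u[0],0])
S=4.8; xs=np.arange(50,-50,-1/S); zs=np.arange(255,130,-1/S)
pts=np.array([c+u*x/1000+w*.011+[0,0,zz/1000] for zz in zs for x in xs])
G=cv2.projectPoints(pts,rv,t,K,None)[0].reshape(len(zs),len(xs),2).astype(np.float32)
o=cv2.remap(im,G[...,0],G[...,1],cv2.INTER_CUBIC)
for x in range(-40,50,10): cv2.line(o,(int((50-x)*S),0),(int((50-x)*S),len(zs)),(255,255,255) if x else (0,255,255),1)
for zz in range(140,255,10): cv2.line(o,(0,int((255-zz)*S)),(len(xs),int((255-zz)*S)),(255,255,255),1)
cv2.imwrite("pics/rect.png",o[:600]); print(o.shape)
E
```

```text
time: 11.6
position: [0.5393, -0.0091, 0.2112]
eef_rot: [0.771, 0.637, 0.0, 0.0]
ft_force: [0.3, -0.2, -1.6]
gripper_width: 0.247
finger_force: 39.2
time: 12.02
position: [0.5391, 0.0968, 0.2112]
eef_rot: [0.713, 0.701, -0.0, 0.0]
ft_force: [0.3, -0.3, -0.3]
gripper_width: 0.241
finger_force: 39.2
time: 12.43
position: [0.5389, 0.2, 0.2103]
eef_rot: [0.648, 0.762, 0.0, 0.0]
ft_force: [0.0, -0.7, -2.2]
gripper_width: 0.243
finger_force: 39.2
time: 12.85
position: [0.539, 0.198, 0.2101]
eef_rot: [0.649, 0.761, -0.0, 0.0]
ft_force: [0.0, 0.1, -0.4]
gripper_width: 0.243
finger_force: 39.2
pos [0.539  0.198  0.2101] tooly deg 9.1 tool z [-0.    -0.001 -1.   ] j [-0.08  0.45 -0.52  1.92  0.3   0.84 -0.6 ] w 0.243 turn 0.001 t 12.85
[255, [0.0, -0.0, 0.0], np.float64(0.0)],[255, [0.0, -0.0, 0.0], np.float64(0.0)],[255, [0.0, -0.0, 0.0], np.float64(0.0)],[255, [0.1, -0.0, 0.0], np.float64(0.0)],[255, [0.0, -0.0, 0.0], np.float64(0.0)],
[('clip_tip_a', [([344.3, 207.9], 0.86), ([326.5, 238.8], 0.76), ([263.4, 234.8], 0.75), ([332.3, 237.7], 0.67), ([251.9, 232.3], 0.64), ([347.6, 209.7], 0.48)]), ('clip_handle_a', [([257.8, 205.7], 0.96), ([344.5, 181.0], 0.86), ([344.5, 219.9], 0.86), ([330.1, 217.4], 0.65), ([262.8, 208.8], 0.56), ([356.2, 191.9], 0.4)]), ('clip', [([258.4, 223.0], 0.89), ([350.4, 195.6], 0.89), ([327.3, 226.0], 0.6)])]
(600, 480, 3)
```

View pics/rect.png

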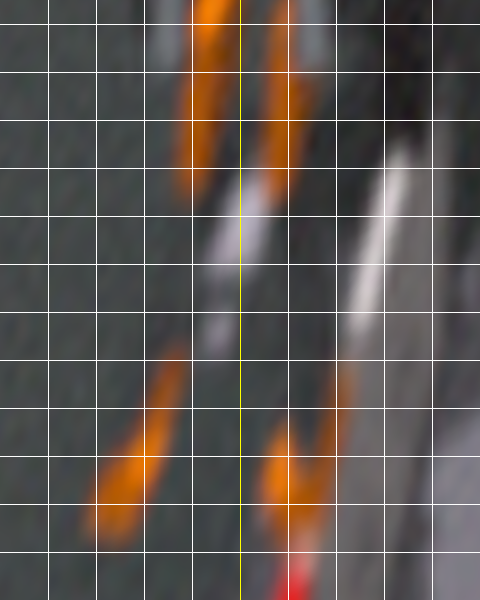

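Run:
```python
from h import *
K,R,t=P("scene");o=-R.T@t; c=np.array([.539,.198,0])
u=np.array([np.cos(.157),np.sin(.157),0]);w=np.array([-u[1],u[0],0])
for px in((263.4,234.8),(251.9,232.3),(257.8,205.7),(262.8,208.8),(258.4,223)):
    r=R.T@np.linalg.inv(K)@[px[0],px[1],1]; k=(0-(o-c)@w)/(r@w); q=o+k*r-c; print(px,(q@u*1000).round(1),(q[2]*1000).round(1))
im,D=bot.camera("scene");X=cloud("scene",D);h=cv2.cvtColor(im,cv2.COLOR_BGR2HSV)
m=(h[...,0]>5)&(h[...,0]<20)&(h[...,1]>130)&(X[...,2]>.12)&(X[...,2]<.28)&(abs(X[...,1]-.2)<.05)&(abs(X[...,0]-.54)<.06)
n,l,st,ce=cv2.connectedComponentsWithStats(m.astype(np.uint8))
for i in range(1,n):
    p=X[l==i]; q=p-c
    if len(p)>5: print(len(p),ce[i].round(1),"along",np.percentile(q@u*1000,[5,50,95]).round(1),"across",np.percentile(q@w*1000,[5,50,95]).round(1),"z",np.percentile(p[:,2]*1000,[2,50,98]).round(1))
```

```text
(263.4, 234.8) -6.3 146.4
(251.9, 232.3) 21.6 142.6
(257.8, 205.7) 7.9 240.5
(262.8, 208.8) -3.5 235.2
(258.4, 223) 6.1 183.1
77 [257.  207.7] along [ 5.5  8.5 11. ] across [-8.4  4.7  9.9] z [213.2 241.2 254.2]
31 [263.6 214.6] along [-11.   -8.7  -5.4] across [ 3.9  9.  10.4] z [211.5 225.2 246.8]
36 [250.3 231.4] along [19.6 23.  29.5] across [-5.8  7.8 10.8] z [141.2 150.2 168.6]
32 [264.8 237.3] along [-15.  -13.5  -5.8] across [-5.6  6.8 10.9] z [138.4 146.9 155. ]
```

Tips measure +21.6 / −6.3 mm along the closing line and z ≈ 0.141, so the gap is about 27 mm and off-centre by 7.5 mm. I'll shift sideways by that, then go down 6.8 cm.

```bash
python3 -m jog '[[255,[0.1,-0.4,0],0],[255,[0,-0.4,0],0],[255,[0,0,0.5],0],[255,[0,0,1],0],[255,[0,0,1],0]]'
python3 -m jog '[[255,[0,0,1],0],[255,[0,0,0.8],0],[255,[0,0,0.2],0],[255,[0,0,0],0],[255,[0,0,0],0]]'
python3 - <<'E'
from h import *
K,R,t=P("scene"); rv=cv2.Rodrigues(R)[0];c0=bot.observe()["position"];print(c0); o=-R.T@t
im,D=bot.camera("scene"); np.savez("s5.npz",im=im,D=D)
u=np.array([np.cos(.157),np.sin(.157),0]);w=np.array([-u[1],u[0],0]);c=np.array([.5383,.199,0])
for r in bot.mark_of("scene","clip_tip_a"):
    p=r["pixel"]; d=R.T@np.linalg.inv(K)@[p[0],p[1],1]; k=(0-(o-c)@w)/(d@w); q=o+k*d-c; print(np.round(p,1),round(r["p"],2),(q@u*1000).round(1),(q[2]*1000).round(1))
cv2.imwrite("pics/s5.png",cv2.resize(im[180:280,220:320],(600,600),interpolation=cv2.INTER_CUBIC))
E
```

```text
time: 13.52
position: [0.5309, 0.1988, 0.1844]
eef_rot: [0.648, 0.761, 0.0, 0.0]
ft_force: [-0.7, 0.4, -1.1]
gripper_width: 0.249
finger_force: 39.2
time: 13.93
position: [0.5309, 0.199, 0.165]
eef_rot: [0.648, 0.761, -0.0, -0.0]
ft_force: [0.4, -0.4, -1.3]
gripper_width: 0.248
finger_force: 39.2
[0.5308506  0.19902999 0.16496895]
[333.7 240.1] 0.7 -162.3 203.0
[350.8 211.7] 0.69 -183.4 303.8
[328.  241.2] 0.68 -151.1 193.8
[264.8 249.5] 0.66 -10.6 93.9
[257.4 244.8] 0.65 8.0 103.2
[348.3 207.7] 0.59 -177.1 312.9
```

View pics/s5.png

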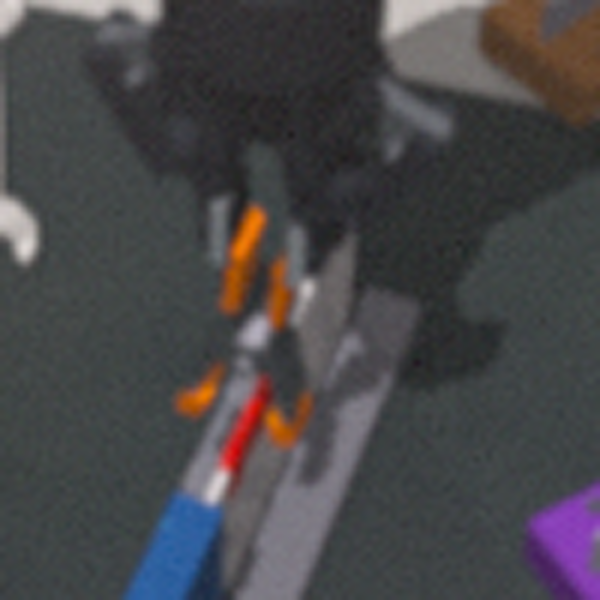

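The jaws at crop (200,400) and (283,430) stand on either side of the red edge at (245,425). Next I go down the last 2.3 cm.

```bash
python3 -m jog '[[255,[0,0,0.3],0],[255,[0,0,0.3],0],[255,[0,0,0.3],0],[255,[0,0,0.3],0],[255,[0,0,0],0]]'
python3 -m jog '[[255,[0,0,0.3],0],[255,[0,0,0.3],0],[255,[0,0,0.3],0],[255,[0,0,0.2],0],[255,[0,0,0],0]]'
python3 -m jog '[[255,[0,0,0],0],[255,[0,0,0],0],[255,[0,0,0],0],[255,[0,0,0],0],[255,[0,0,0],0]]'
python3 - <<'E'
from h import *
K,R,t=P("scene"); o=-R.T@t
im,D=bot.camera("scene"); np.savez("s6.npz",im=im,D=D)
u=np.array([np.cos(.157),np.sin(.157),0]);w=np.array([-u[1],u[0],0]);c=np.array([.5383,.199,0])
for r in bot.mark_of("scene","clip_tip_a"):
    p=r["pixel"]; d=R.T@np.linalg.inv(K)@[p[0],p[1],1]; k=(0-(o-c)@w)/(d@w); q=o+k*d-c; print(np.round(p,1),round(r["p"],2),(q@u*1000).round(1),(q[2]*1000).round(1))
X=cloud("scene",D);h=cv2.cvtColor(im,cv2.COLOR_BGR2HSV)
near=(abs(X[...,1]-.2)<.07)&(abs(X[...,0]-.54)<.06)&(D>0)
def comp(m,nm):
  n,l,st,ce=cv2.connectedComponentsWithStats(m.astype(np.uint8))
  for i in range(1,n):
    p=X[l==i]; q=p-c
    if len(p)>5: print(nm,len(p),ce[i].round(1),"along",np.percentile(q@u*1000,[5,50,95]).round(1),"across",np.percentile(q@w*1000,[5,50,95]).round(1),"z",np.percentile(p[:,2]*1000,[2,50,98]).round(1))
comp((h[...,0]>5)&(h[...,0]<20)&(h[...,1]>130)&(X[...,2]>.05)&near,"orange")
comp(((h[...,0]<4)|(h[...,0]>172))&(h[...,1]>120)&near,"red")
comp((h[...,2]>150)&(h[...,1]<60)&(X[...,2]>.075)&(X[...,2]<.1)&near,"white")
cv2.imwrite("pics/s6.png",cv2.resize(im[190:280,220:310],(600,600),interpolation=cv2.INTER_CUBIC))
E
```

```text
time: 14.45
position: [0.5305, 0.1986, 0.1525]
eef_rot: [0.648, 0.761, -0.0, -0.0]
ft_force: [0.1, -0.1, -0.5]
gripper_width: 0.246
finger_force: 39.2
time: 14.87
position: [0.5306, 0.1987, 0.1416]
eef_rot: [0.648, 0.761, -0.0, -0.0]
ft_force: [0.9, -0.8, -2.0]
gripper_width: 0.246
finger_force: 39.2
time: 15.28
position: [0.5309, 0.1989, 0.1423]
eef_rot: [0.648, 0.761, 0.0, 0.0]
ft_force: [-1.0, -0.3, -0.9]
gripper_width: 0.247
finger_force: 39.2
[328.8 240.8] 0.9 -152.6 195.9
[255.4 251.4] 0.75 12.9 74.6
[329.6 236.9] 0.72 -152.7 209.5
[344.8 208.4] 0.51 -170.9 308.3
[264.9 256.8] 0.47 -11.4 64.9
[348.5 212.3] 0.46 -179.4 300.3
orange 70 [260. 229.] along [-1.9  0.9  3.7] across [-9.4  5.1 11.3] z [145.9 174.8 186.5]
orange 24 [266. 236.] along [-18.1 -15.7 -13.4] across [ 6.4  9.8 11.3] z [143.9 160.1 177.9]
orange 25 [252.9 250.8] along [12.5 15.3 22.5] across [-1.7  9.3 11.5] z [ 74.1  84.  102. ]
orange 32 [267.3 256.1] along [-23.  -20.3 -13. ] across [-5.5  8.3 11.1] z [71.4 78.2 89.1]
red 40 [259.5 253.5] along [-3.8 -2.1 21.3] across [-38.6   7.5  20.7] z [12.3 87.  91.1]
white 9 [255.9 260.8] along [-2.3 -1.   0.3] across [28.8 31.7 39.8] z [85.  88.5 90.4]
```

View pics/s6.png

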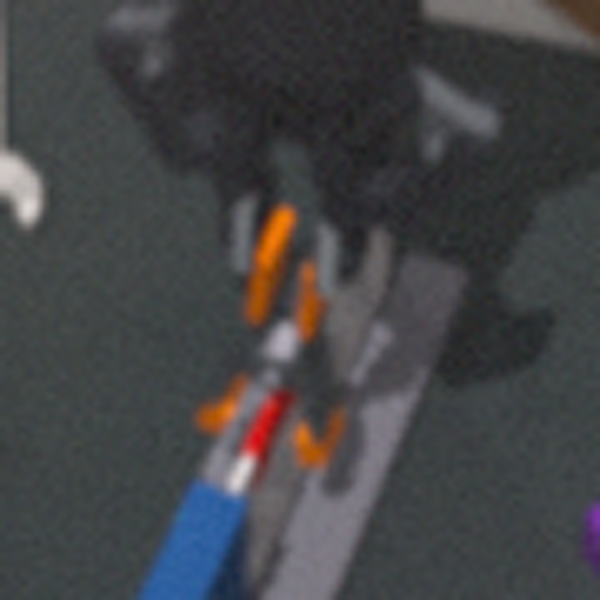

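The jaws straddle the red edge at crop (220,410) and (318,445). Tips are about ±12 mm from the card and 15–25 mm below its edge, centred on the mark, with no contact force.

```bash
python3 -c "
from cell import bot
print(bot.hand_in())"
```

```text
the job is handed in; nothing more can be done
None
```

I handed the job in, but the hand-in returned no verdict: the card is out at its stop, and the gripper holds the orange clip squeezed open and slightly tilted, its jaw tips about 12 mm either side of the card at the red mark and about 15–25 mm below the top edge, with no contact force felt.

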